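# Move the lift-off guard door to the loaded sample station

## Robot

A 6-joint arm with a two-finger parallel gripper is mounted at the origin on the work surface. World frame = base frame: x ahead of the robot, y to its left, z up, the work surface at z = 0. Lengths are in m, angles in rad, forces in N, time in s.
With the tool pointing down it reaches from about 0.4 to 0.825 m from the base axis. Payload 7 kg.
Tool frame: the origin (TCP) lies at the very end of the fingers, on their centre line; the grasp point (between the pads) lies 19 mm behind it; z points along the fingers, y is the direction in which the jaws open and shut (so a half turn about z gives the same grasp; the last joint's range is limited). The gripper opens to 88 mm and grips with 3 to 60 N. Pads are 19 mm wide; open, the fingers measure 130 mm over their backs; the gripper's body (78 mm by 193 mm) begins 47 mm behind the grasp point.
Start: joints at [-0.928, 0.359, 0.012, 0, -1.224, -0.288], TCP at [0.234, -0.633, 0.227] pointing down, gripper open.
Joint ranges: [-3.07, 3.07], [-1.43, 2.12], [-1.02, 1.25], [-3.03, 1.67], [-3.05, -0], [-3.03, 3.03]. Speed limits (rad/s): [2.39, 2.39, 3.01, 3.14, 3.14, 3.14].

## Interface

Orientations are given as [roll, pitch, yaw] about the fixed x, y, z axes, in that order (R = Rz(yaw) Ry(pitch) Rx(roll)).
In Python, from station import arm gives the robot as it stands.
- The arm moves only by the shell command python3 -m inch 'ROWS' [FORCE]. ROWS is text: rows parted by semicolons, each of 7 numbers parted by spaces: the closure, from 0 (fully open) to 1 (shut), then the shift along the tool's x, y, z each as a share of 300 mm, from -1 to 1, then the turn, a rotation vector about the tool's x, y, z each as a share of 60 degrees, from -1 to 1. In form: grip tx ty tz rx ry rz; .... A call has 1 to 12 rows; each row is the pose to reach, as a shift and turn from the pose commanded when the call began, along the tool's axes at that moment; what a row does not reach only later rows make up. A row lasts 1/10 s, in which the tool goes at most 50 mm and 8.59 degrees, less where a joint would pass 70% of its speed; a pose out of reach is approached as far as the arm can. A call with a number of a shift or a turn outside -1 to 1 is refused whole. A call with a gripper value outside its range is refused whole. The fingers move at their own pace and stop on an object; FORCE is the grip in N (left out, the last holds). Time passes only in rows, so rows that repeat a pose let the fingers close. It gives the time, the measured TCP pose, the force and the opening at its end, in the units of the state.
- arm.get_state(): the state, without advancing time (a new reading comes with each control period).
- arm.grab_frame(name): name is "scene" or "top" or "wrist"; returns a dict with "img" (480x640x3 uint8, red, green, blue), "range_z" (480x640 float32, m along the optical axis (not along the pixel's ray), 0 where there is no reading), "fx", "fy", "cx", "cy" (pixels), "extrinsics" (4x4, takes a point from world to camera coordinates); the wrist camera has in their place "tool_from_camera" (4x4, takes a point from camera to tool coordinates, whose origin is the TCP and whose axes are the flange's). Camera axes: x right, y up, looking along -z (the intrinsics and any distortion apply to the point x, -y, -z); pixel columns grow to the right and rows downward; lengths in m; the calibration is good to about 2 mm. A picture is of the moment at which its call begins: read the wrist's pose just before it.
- arm.job_done(): hands the job in, once; it reports no verdict.
The state is a dict: "t": time; "q": joint angles; "qd": joint speeds; "joint_efforts": joint torques, N m; "eef_pos": TCP position; "ee_rot": TCP orientation; "force": force on the tool from outside, world axes, zero at the start; "moment": the same for the moment, N m; "width": finger opening in m.
Only numpy, scipy, OpenCV 4.12 (cv2) and the standard library are available. Lean on these libraries where they do the work, as an engineer would, in place of code of your own. Each camera call takes 0.05 s, during which the arm holds its last target.

## Task

The sample station with the tube rack on it has no guard door: squeeze the sprung hinge pin back on the guard of the empty station, lift the guard off, and hang it in the hinge of the loaded station, lowering it gently until the fixed stub rests on the floor of its slot (its exact height is not known, feel for it) and then letting the sprung pin snap into its hole. Do not force the guard against either station (seat it with less than 25 N), leave it hanging freely, and do not disturb the tube rack or the other things on the bench.

Things in the scene. Friction and masses are not known exactly. Their poses are not given: they have to be found in the camera images.
- guard: guard door, 0.2 to 0.45 kg, loose. Origin on its hinge axis, midway along the header; y along the hinge axis, z up as it hangs. Grey header bar 16 x 150 x 16 mm (x, y, z) centred on the origin; below it a clear panel 144 mm wide, 6 mm thick, down to z = -82 mm. Steel stub out of the -y end, sprung pin out of the +y end. Two upright grips on top, see squeeze_grip
- squeeze_grip (a point): middle of the squeezed grip, at y = -4, z = +32 mm on the guard. Fixed square ear on the -y side (outer face at guard y = -24 mm), round-topped thumb-piece carrying the pin on the +y side (outer face +31 mm at rest, +16 mm squeezed); both 26 mm in x, 10 mm thick, z 9 to 47 mm. Squeeze along y: 55 mm wide at rest, 40 mm squeezed home. Kept squeezed (20 to 60 N) it carries the guard
- hinge_pin (a joint): how far thumb-piece and pin are drawn in (m): 0 = sprung right out, 0.015 = fully in, nose flush with the header's end; it must be above 0.012 to pass the cheeks. The spring pushes with 8 N at 0 and 14 N at 0.015; squeeze it gradually, a fast squeeze knocks the guard against the cheek
- pin_tip (a point): point of the sprung pin's round nose (pin diameter 10 mm), at y = +90 mm on the guard when sprung out, +75 mm when drawn in
- stub_tip (a point): point of the fixed stub's round nose (stub diameter 10 mm), at y = -93 mm on the guard. The guard may tilt a little in the grip as the stub lands: compare the heights of stub_tip and pin_tip before letting the pin out
- station_guarded: the empty station, on which the guard hangs at the start. Origin under its base, below the middle of the hinge axis, which runs along its own y, 106 mm up. Base plate 150 x 215 x 10 mm, x from -50 to +100 mm. Upright cheeks with inner faces at y = -78.5 (slot) and +78.5 mm (hole), shaped as on the loaded station (slot_foot, hole_foot)
- station_open: the loaded station (tube rack on it), without guard; same make and frame as the empty one, slot at -y, hole at +y. Its two cheeks are height-adjustable together and clamped: the hinge axis lies anywhere from 96 to 124 mm above its origin. That height is not reported: lower the guard level until the stub touches the slot's floor
- slot_foot (a point): fixed point on the loaded station's base (10 mm up) under its -y cheek, which is 12 mm thick, 44 mm in x. In it an open-topped slot 14 mm wide in x, straight to 8 mm above the hinge axis, then flared to about 35 mm, top 23 mm above the axis. A stub lying on the slot's floor is on the hinge axis
- hole_foot (a point): fixed point on the loaded station's base (10 mm up) under its +y cheek (12 mm thick, 44 mm in x, plain inner face, top 20 mm above the hinge axis). In it a closed hole 16 mm wide in x, from 5 mm below to 7 mm above the axis. The pin springs in if released 0 to 2 mm above the stub's contact; higher or lower, it jams on the plain face
- tube_rack: tube rack standing on the loaded station behind the guard's place, 46 x 130 mm (x, y), 71 mm tall with its tubes, origin under its centre; leave alone
- reagent_bottle: white round bottle, 52 mm diameter, 105 mm tall, origin under its centre; leave alone
- kit_box: orange flat box 90 x 70 x 35 mm (x, y, z), origin under its centre; leave alone
- cell_jar: small white jar, 44 mm diameter, 60 mm tall, origin under its centre; leave alone
- pipette: hand pipette lying along its own x, about 240 mm long and 26 mm thick, origin on the table under its body; leave alone
- beaker: glass beaker, 64 mm diameter, 80 mm tall, origin under its centre; leave alone
There are look-alikes about, which are no part of the job. Leave any orange, purple or yellow look-alike of the guard alone.

How it is judged:
By the outcome, as a careful person would: the job done as asked, in the order asked, and still so for the second after the job is handed in, with the robot touching nothing.
It also fails if it takes over 51 s, if anything falls off the work surface, if the arm or the gripper's body presses on something with over 40 N, if the wrist force passes 120 N, or if a joint passes its speed limit or range.

## Working session

There is one attempt and no reset: what is moved stays moved. The work goes in short steps, Python scripts to look and compute and a shell command to move; the robot and the scene stay as the last step left them, time stands still between calls to the robot, and variables do not carry over. Pictures are saved under pics/ and viewed, and the job is handed in when it is done.

```bash
ls; mkdir -p pics
cat > h.py <<'E'
import numpy as np, cv2
from station import arm
def grab(name):
    f=arm.grab_frame(name); np.savez('pics/%s.npz'%name,**{k:v for k,v in f.items()}); return f
def save(f,n): cv2.imwrite('pics/'+n,cv2.cvtColor(f['img'],cv2.COLOR_RGB2BGR))
E
python3 - <<'E'
from h import *
for n in ['scene','top']:
    f=grab(n); save(f,n+'0.png'); print(n,{k:(v if np.size(v)<20 else v.shape) for k,v in f.items()})
print(arm.get_state())
E
```

```text
pics
scene {'img': (480, 640, 3), 'range_z': (480, 640), 'fx': 592.8786560257325, 'fy': 592.8786560257325, 'cx': 315.5312856101255, 'cy': 245.92591559396345, 'extrinsics': array([[ 7.21710244e-01,  6.92194951e-01,  6.87859426e-04,
        -3.60338416e-01],
       [-5.43530951e-01,  5.66091301e-01,  6.19769912e-01,
         2.19184307e-01],
       [ 4.28612213e-01, -4.47668167e-01,  7.84783271e-01,
        -1.54799106e+00],
       [ 0.00000000e+00,  0.00000000e+00,  0.00000000e+00,
         1.00000000e+00]])}
top {'img': (480, 640, 3), 'range_z': (480, 640), 'fx': 472.35092149255036, 'fy': 472.35092149255036, 'cx': 315.2800877518795, 'cy': 235.98915529865346, 'extrinsics': array([[ 0.00746827, -0.99993309,  0.00883435, -0.00188523],
       [ 0.99384474,  0.00839874,  0.11046307, -0.51908061],
       [-0.11052987,  0.007955  ,  0.99384097, -1.10157435],
       [ 0.        ,  0.        ,  0.        ,  1.        ]])}
{'t': 0.1, 'q': array([-9.27863026e-01,  3.59329623e-01,  1.11478115e-02, -3.07230138e-04,
       -1.22411388e+00, -2.88101775e-01]), 'qd': array([-0.00135341, -0.00254744,  0.00211222,  0.00217049,  0.00288492,
        0.00148619]), 'joint_efforts': array([-2.53027523e-03, -5.84164667e+01,  2.93752438e+01,  7.01559439e+00,
        1.02161805e-02, -3.30027137e-05]), 'eef_pos': array([ 0.23433543, -0.63254383,  0.22570617]), 'ee_rot': array([ 3.14007302e+00, -1.49130138e-04, -2.78686562e+00]), 'force': array([-0.08965051, -0.02541151,  0.00271282]), 'moment': array([-0.02199416, -0.02749565, -0.04246625]), 'width': 0.08760754489232166}
```

View pics/scene0.png

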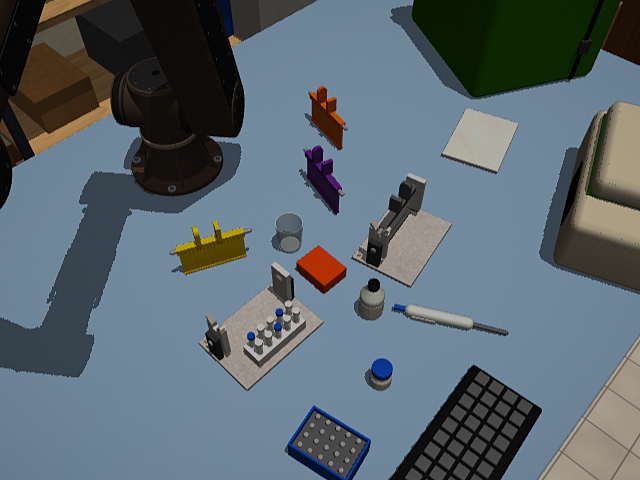

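View pics/top0.png

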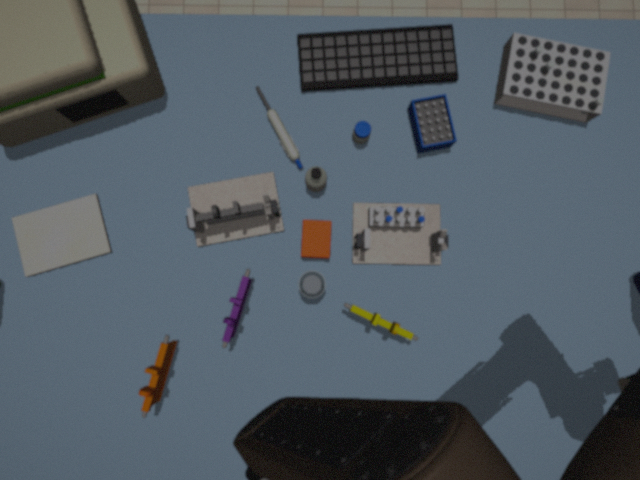

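```bash
cat >> h.py <<'E'
def cloud(f):
    z=f['range_z'].astype(float); v,u=np.mgrid[0:480,0:640]
    P=np.stack([(u-f['cx'])/f['fx']*z,-(v-f['cy'])/f['fy']*z,-z,np.ones_like(z)],-1)
    if 'extrinsics' in f: T=np.linalg.inv(f['extrinsics'])
    else:
        from scipy.spatial.transform import Rotation as R
        T=np.eye(4); T[:3,:3]=R.from_euler('xyz',f['rot']).as_matrix(); T[:3,3]=f['pos']; T=T@f['tool_from_camera']
    W=(P@T.T)[...,:3]; W[z==0]=np.nan; return W
E
python3 - <<'E'
from h import *
f={k:v for k,v in np.load('pics/scene.npz').items()}
W=cloud(f)
im=f['img'][:,:,::-1]
a=cv2.resize(im[170:300,335:465],(520,520),interpolation=cv2.INTER_CUBIC)
b=cv2.resize(im[255:395,190:330],(520,520),interpolation=cv2.INTER_CUBIC)
cv2.imwrite('pics/crop0.png',cv2.resize(np.hstack([a,b]),(800,400)))
print(np.isnan(W[...,0]).mean())
for n in ['scene','top']:
    f={k:v for k,v in np.load('pics/%s.npz'%n).items()}; W=cloud(f)
    for p in ([(400,250),(262,345),(408,187)] if n=='scene' else [(250,235),(395,250),(237,208),(270,207)]):
        print(n,p,W[p[1],p[0]].round(4))
    # table height
    print(np.nanmedian(W[...,2]))
f={k:v for k,v in np.load('pics/top.npz').items()}
im=f['img'][:,:,::-1]
a=cv2.resize(im[165:255,180:290],(550,450),interpolation=cv2.INTER_CUBIC)
b=cv2.resize(im[190:280,345:455],(550,450),interpolation=cv2.INTER_CUBIC)
cv2.imwrite('pics/crop1.png',cv2.resize(np.hstack([a,b]),(800,330)))
E
```

```text
0.00384765625
scene (400, 250) [0.6029 0.1731 0.0018]
scene (262, 345) [ 0.585  -0.2376  0.0702]
scene (408, 187) [0.5683 0.2167 0.1524]
-0.0011354613470956343
top (250, 235) [0.5223 0.1608 0.0098]
top (395, 250) [ 0.4886 -0.1918  0.0096]
top (237, 208) [0.5645 0.1715 0.1508]
top (270, 207) [0.5732 0.1039 0.1166]
0.0010935296847494058
```

View pics/crop0.png

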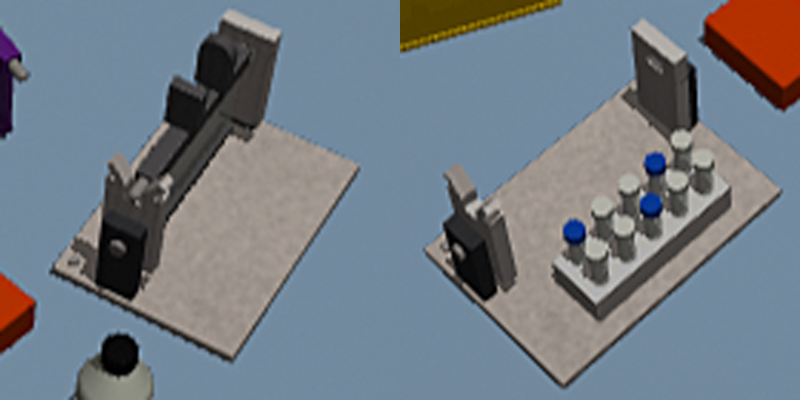

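View pics/crop1.png

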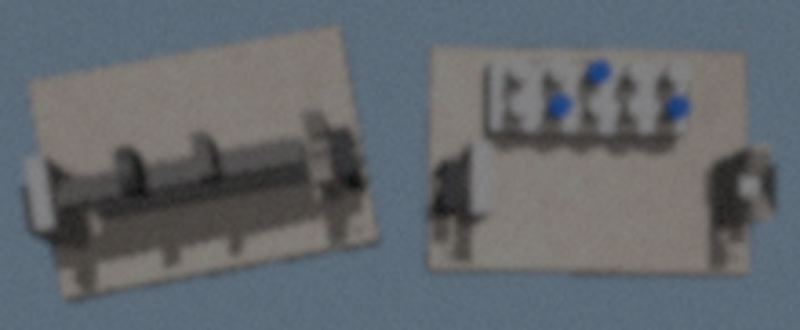

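Run:
```python
from h import *
f={k:v for k,v in np.load('pics/top.npz').items()}; W=cloud(f)
for nm,(r0,r1,c0,c1) in dict(G=(165,255,180,290),L=(195,275,345,455)).items():
    w=W[r0:r1,c0:c1]; m=((w[...,2]>0.006)).astype(np.uint8)
    pl=w[(abs(w[...,2]-0.010)<0.003)]
    r=cv2.minAreaRect((pl[:,:2]*1000).astype(np.float32)); print(nm,r,cv2.boxPoints(r).round(1).tolist())
    hi=w[(w[...,2]>0.09)]
    # cluster high pts
    n,lab=cv2.connectedComponents((w[...,2]>0.09).astype(np.uint8))
    for i in range(1,n):
        p=w[lab==i]; 
        if len(p)>5: print(len(p),p.min(0).round(3),p.max(0).round(3),p.mean(0).round(3))
    hg=w[abs(w[...,2]-.15)<.01]; print('grips',len(hg),hg.mean(0) if len(hg) else '')
    if nm=='G':
        for p in hg: print(p.round(4))
```

```text
G ((585.2587890625, 192.43902587890625), (249.02627563476562, 196.7544403076172), 88.85067749023438) [[484.3999938964844, 69.9000015258789], [681.0999755859375, 66.0], [686.0999755859375, 315.0], [489.3999938964844, 318.8999938964844]]
977 [0.525 0.101 0.09 ] [0.603 0.285 0.164] [0.563 0.196 0.121]
grips 123 [0.56265547 0.19336699 0.15234137]
[0.5817 0.174  0.1517]
[0.5785 0.1794 0.157 ]
[0.5794 0.1781 0.152 ]
[0.5794 0.176  0.152 ]
[0.5794 0.1738 0.1521]
[0.5796 0.1719 0.151 ]
[0.577  0.18   0.1533]
[0.5774 0.1782 0.1513]
[0.5774 0.176  0.1514]
[0.5774 0.1739 0.1513]
[0.5775 0.1719 0.1507]
[0.5745 0.1796 0.1552]
[0.5752 0.1781 0.1515]
[0.5747 0.1756 0.154 ]
[0.5756 0.1742 0.1494]
[0.5755 0.1719 0.15  ]
[0.5726 0.2188 0.1513]
[0.5726 0.2165 0.1518]
[0.5728 0.18   0.1526]
[0.5731 0.1781 0.1509]
[0.5731 0.176  0.1511]
[0.5726 0.1734 0.1537]
[0.5729 0.1715 0.1522]
[0.5699 0.2245 0.1543]
[0.5691 0.2214 0.1588]
[0.5698 0.22   0.1552]
[0.5695 0.2176 0.1567]
[0.5701 0.2161 0.1537]
[0.5704 0.1798 0.1535]
[0.571  0.1782 0.1505]
[0.5704 0.1754 0.154 ]
[0.5707 0.1736 0.1522]
[0.5705 0.1712 0.15
[... 1787 characters left out ...]
28 0.1455]
[0.5484 0.2218 0.1536]
[0.5483 0.2195 0.1545]
[0.5486 0.2178 0.1524]
[0.5488 0.2158 0.1516]
[0.5486 0.2134 0.1529]
[0.5494 0.2124 0.1475]
[0.5467 0.2202 0.1506]
[0.5466 0.2179 0.1513]
[0.5471 0.2164 0.1485]
[0.5472 0.2143 0.1481]
[0.5471 0.2121 0.1484]
[0.5461 0.2202 0.1403]
L ((531.179931640625, -209.21302795410156), (239.89768981933594, 150.16497802734375), 89.56895446777344) [[455.20001220703125, -328.6000061035156], [605.4000244140625, -329.70001220703125], [607.2000122070312, -89.80000305175781], [457.0, -88.69999694824219]]
143 [ 0.485 -0.118  0.09 ] [ 0.528 -0.105  0.126] [ 0.506 -0.111  0.117]
166 [ 0.484 -0.287  0.09 ] [ 0.527 -0.273  0.128] [ 0.505 -0.279  0.109]
grips 0
```

```bash
cat >> h.py <<'E'
from scipy.spatial.transform import Rotation as R
def wrist(png=None):
    s=arm.get_state(); f=arm.grab_frame('wrist'); f['pos']=s['eef_pos']; f['rot']=s['ee_rot']
    np.savez('pics/wrist.npz',**f)
    if png: save(f,png)
    return f
def plan(pos,yaw,pos0=None,rot0=None):
    # row numbers to reach pos & tool-down yaw (roll pi); relative to measured/commanded pose
    s=arm.get_state(); p0=np.array(s['eef_pos'] if pos0 is None else pos0); r0=R.from_euler('xyz',s['ee_rot'] if rot0 is None else rot0)
    d=r0.inv().apply(np.array(pos)-p0); t=(r0.inv()*R.from_euler('xyz',[np.pi,0,yaw])).as_rotvec()
    print('t',s['t'],'pos',s['eef_pos'].round(4),'rot',s['ee_rot'].round(4),'F',s['force'].round(2),'w',round(s['width'],4))
    print('shift',(d/.3).round(4),'turn',(np.degrees(t)/60).round(4),'dist',np.linalg.norm(d).round(3))
E
python3 - <<'E'
from h import *
f=wrist('w0.png'); print(f['tool_from_camera'].round(3),f['fx'],f['cx'],f['cy'])
plan([.47,-.196,.36],-np.pi)
E
```

```text
[[-0.001  0.954  0.3    0.081]
 [ 1.     0.001  0.001 -0.001]
 [ 0.     0.3   -0.954 -0.158]
 [ 0.     0.     0.     1.   ]] 337.374326602419 319.9263244684531 243.36545559632148
t 0.15 pos [ 0.2343 -0.6326  0.2258] rot [ 3.1403e+00 -1.0000e-04 -2.7869e+00] F [-0.34 -0.02 -0.04] w 0.0877
shift [-1.242   1.0926 -0.446 ] turn [ 1.200e-03 -3.000e-04  3.387e-01] dist 0.514
```

View pics/w0.png

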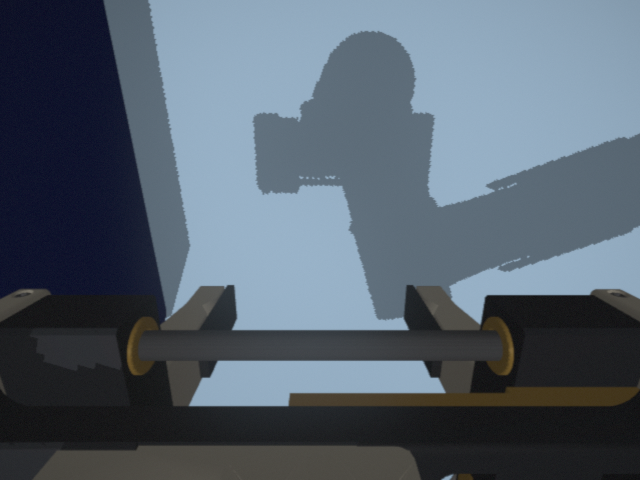

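Run:
```python
from h import *
plan([.54,-.196,.30],-np.pi)
```

```text
t 0.15 pos [ 0.2343 -0.6326  0.2258] rot [ 3.1403e+00 -1.0000e-04 -2.7869e+00] F [-0.34 -0.02 -0.04] w 0.0877
shift [-1.4609  1.0113 -0.2461] turn [ 1.200e-03 -3.000e-04  3.387e-01] dist 0.538
```

```bash
python3 -m inch '0 -0.73 0.505 -0.246 0 0 0.339;0 -0.73 0.505 -0.246 0 0 0.339;0 -0.73 0.505 -0.246 0 0 0.339;0 -0.73 0.505 -0.246 0 0 0.339;0 -0.73 0.505 -0.246 0 0 0.339;0 -0.73 0.505 -0.246 0 0 0.339'
python3 - <<'E'
from h import *
plan([.54,-.196,.30],-np.pi)
E
```

```text
t: 0.75
eef_pos: [0.3888, -0.4125, 0.3017]
ee_rot: [-3.141, 0.002, -3.14]
force: [-0.8, -1.1, 0.3]
width: 0.0877
t 0.75 pos [ 0.3888 -0.4125  0.3017] rot [-3.1410e+00  1.5000e-03 -3.1401e+00] F [-0.79 -1.05  0.33] w 0.0877
shift [-0.5052  0.7208  0.0059] turn [-0.0006  0.0015  0.0014] dist 0.264
```

```bash
python3 -m inch '0 -0.5 0.715 0 0 0 0;0 -0.5 0.715 0 0 0 0;0 -0.5 0.715 0 0 0 0;0 -0.5 0.715 0 0 0 0;0 -0.5 0.715 0 0 0 0;0 -0.5 0.715 0 0 0 0;0 -0.5 0.715 0 0 0 0'
python3 - <<'E'
from h import *
wrist('w1.png'); plan([.56,.19,.30],np.radians(10)-np.pi)
E
```

```text
t: 1.45
eef_pos: [0.5381, -0.1985, 0.2998]
ee_rot: [3.141, -0.001, -3.139]
force: [0.2, 0.0, -0.3]
width: 0.0878
t 1.5 pos [ 0.5374 -0.1996  0.2999] rot [ 3.1415e+00 -1.0000e-03 -3.1399e+00] F [-0.29  0.54  0.21] w 0.0877
shift [-7.7600e-02  1.2986e+00 -2.0000e-04] turn [ 1.000e-04 -9.000e-04 -1.651e-01] dist 0.39
```

View pics/w1.png

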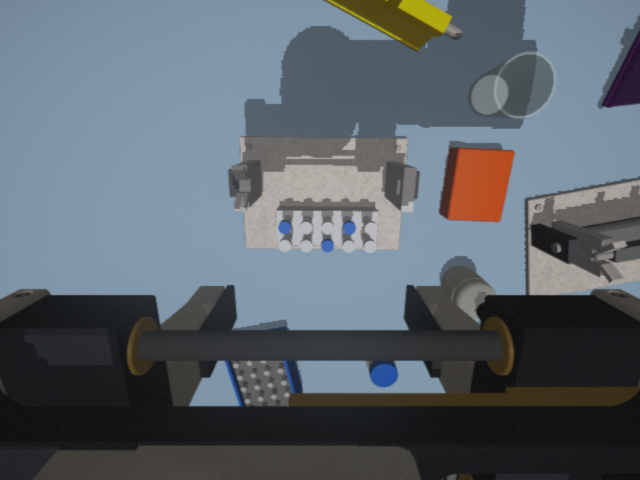

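The wrist view shows the loaded station: slot cheek at about (240,185), plain or hole cheek at about (402,185), and tubes at (325,230). I'll measure these now.

```bash
python3 - <<'E'
from h import *
f={k:v for k,v in np.load('pics/wrist.npz').items()}; W=cloud(f)
r0,r1,c0,c1=125,262,222,430
w=W[r0:r1,c0:c1]; z=w[...,2]
print('table z',np.nanmedian(W[150:260,100:200,2]),'plate',np.nanmedian(w[70:110,60:140,2][abs(w[70:110,60:140,2]-.01)<.006]))
pl=w[abs(z-.010)<.0035]; 
n,lab,st,_=cv2.connectedComponentsWithStats((abs(z-.010)<.0035).astype(np.uint8)); i=1+np.argmax(st[1:,4]); pl=w[lab==i]
r=cv2.minAreaRect((pl[:,:2]*1000).astype(np.float32)); print(r,cv2.boxPoints(r).round(1).tolist())
n,lab=cv2.connectedComponents((z>.085).astype(np.uint8))
for i in range(1,n):
    p=w[lab==i]
    if len(p)>20:
        print(len(p),p.min(0).round(4),p.max(0).round(4)); 
        t=p[p[:,2]>p[:,2].max()-.006]; print(' top',len(t),t.min(0).round(4),t.max(0).round(4),np.median(t[:,2]))
        if p[:,1].mean()<-.2 or 1:
            ys,xs=np.where(lab==i); print(' px',ys.min()+r0,ys.max()+r0,xs.min()+c0,xs.max()+c0)
E
python3 - <<'E'
import cv2,numpy as np
im=cv2.imread('pics/w1.png')
cv2.imwrite('pics/w1c.png',np.hstack([cv2.resize(im[145:225,215:275],(390,520),interpolation=cv2.INTER_CUBIC),cv2.resize(im[145:225,370:430],(390,520),interpolation=cv2.INTER_CUBIC)]))
E
```

```text
table z 0.0002250038237030516 plate 0.01027273000051343
((531.2935791015625, -196.12008666992188), (215.13406372070312, 149.69387817382812), 89.58596801757812) [[455.70001220703125, -303.1000061035156], [605.4000244140625, -304.20001220703125], [606.9000244140625, -89.0999984741211], [457.20001220703125, -88.0]]
786 [ 0.4831 -0.2969  0.0851] [ 0.5277 -0.2736  0.1261]
 top 202 [ 0.4831 -0.2864  0.1201] [ 0.5277 -0.2738  0.1261] 0.12283920446371938
 px 163 210 230 252
902 [ 0.485  -0.1178  0.0851] [ 0.529  -0.0938  0.1229]
 top 571 [ 0.485  -0.1177  0.117 ] [ 0.529  -0.1049  0.1229] 0.12046853349646641
 px 165 211 393 416
```

View pics/w1c.png

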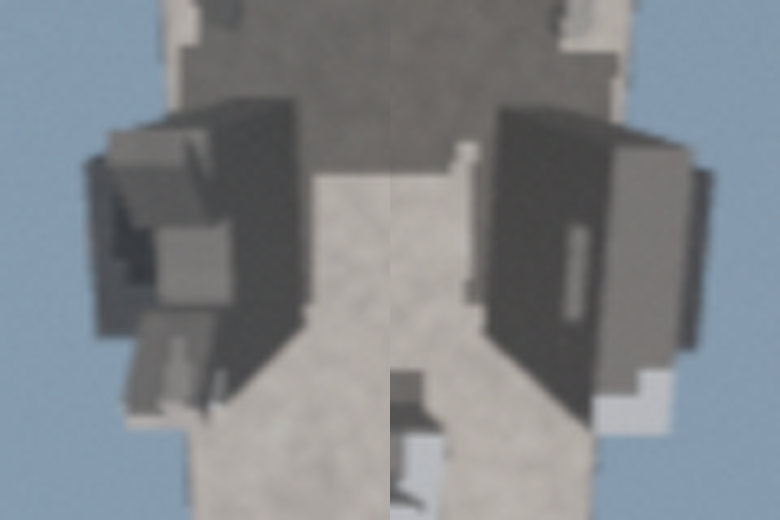

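```bash
python3 -m inch '0 -0.1 0.65 0 0 0 -0.165;0 -0.1 0.65 0 0 0 -0.165;0 -0.1 0.65 0 0 0 -0.165;0 -0.1 0.65 0 0 0 -0.165;0 -0.1 0.65 0 0 0 -0.165'
python3 - <<'E'
from h import *
plan([.595,.192,.28],np.radians(10)-np.pi)
E
```

```text
t: 2.0
eef_pos: [0.5675, -0.0024, 0.3001]
ee_rot: [3.141, 0.0, -2.966]
force: [-0.3, -0.4, 0.7]
width: 0.0877
t 2.0 pos [ 0.5675 -0.0024  0.3001] rot [ 3.1410e+00  1.0000e-04 -2.9664e+00] F [-0.29 -0.41  0.67] w 0.0877
shift [-0.2031  0.6221  0.0675] turn [0.0005 0.0001 0.0006] dist 0.197
```

```bash
python3 -m inch '0 -0.2 0.62 0.067 0 0 0;0 -0.2 0.62 0.067 0 0 0;0 -0.2 0.62 0.067 0 0 0;0 -0.2 0.62 0.067 0 0 0;0 -0.2 0.62 0.067 0 0 0'
python3 - <<'E'
from h import *
f=wrist('w2.png'); W=cloud(f); np.save('pics/W2.npy',W)
print(arm.get_state()['eef_pos'])
E
```

```text
t: 2.5
eef_pos: [0.5947, 0.1908, 0.2784]
ee_rot: [-3.141, -0.002, -2.967]
force: [-0.3, -0.9, -0.4]
width: 0.0873
[0.59448323 0.18877027 0.27904531]
```

View pics/w2.png

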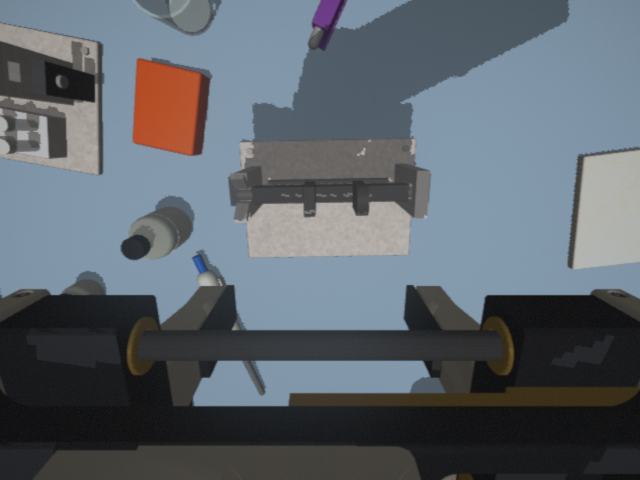

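The image shows the grey guard at (335,192), with its ear at (309,198) and thumb-piece at (361,198). This is not one of the orange, purple or yellow look-alikes, which sit at scene pixels (326,115), (322,180) and (212,248).

```bash
python3 - <<'E'
from h import *
W=np.load('pics/W2.npy')
r0,r1,c0,c1=125,270,215,445
w=W[r0:r1,c0:c1]; z=w[...,2]
n,lab,st,_=cv2.connectedComponentsWithStats((abs(z-.010)<.0035).astype(np.uint8)); i=1+np.argmax(st[1:,4])
pl=np.concatenate([w[lab==j] for j in range(1,n) if st[j,4]>60])
r=cv2.minAreaRect((pl[:,:2]*1000).astype(np.float32)); b=cv2.boxPoints(r); print(r,b.round(1).tolist())
for lo,nm in ((.135,'grips'),(.085,'all')):
  n,lab=cv2.connectedComponents(((z>lo)).astype(np.uint8))
  for i in range(1,n):
    p=w[lab==i]
    if len(p)>15:
        rr=cv2.minAreaRect((p[:,:2]*1000).astype(np.float32))
        print(nm,len(p),p.min(0).round(4),p.max(0).round(4),'med',np.median(p,0).round(4),rr)
h=w[(abs(z-.114)<.004)]; print('header pts',len(h))
c=h[:,:2]-h[:,:2].mean(0); u=np.linalg.svd(c,full_matrices=False)[2][0]; print('hdr',h[:,:2].mean(0),np.degrees(np.arctan2(-u[0]*np.sign(u[1]),abs(u[1]))),np.median(h[:,2]))
E
python3 - <<'E'
import cv2,numpy as np
im=cv2.imread('pics/w2.png')
cv2.imwrite('pics/w2c.png',cv2.resize(im[145:235,220:440],(792,324),interpolation=cv2.INTER_CUBIC))
E
```

```text
((589.6021118164062, 198.58200073242188), (150.33139038085938, 215.13485717773438), 10.991170883178711) [[495.29998779296875, 289.79998779296875], [536.2999877929688, 78.69999694824219], [683.9000244140625, 107.30000305175781], [642.9000244140625, 318.5]]
grips 390 [0.5548 0.1683 0.1357] [0.5811 0.1822 0.155 ] med [0.5667 0.1753 0.1529] ((567.8975830078125, 175.34283447265625), (25.59605598449707, 9.906047821044922), 10.545747756958008)
grips 473 [0.5461 0.2123 0.1351] [0.5732 0.2262 0.1632] med [0.5574 0.2181 0.1583] ((559.4973754882812, 219.59970092773438), (25.981647491455078, 10.281384468078613), 10.810462951660156)
all 5406 [0.526  0.0911 0.085 ] [0.6041 0.2977 0.1632] med [0.5628 0.1987 0.1146] ((564.6356811523438, 194.438720703125), (45.79420471191406, 206.7403106689453), 10.907468795776367)
header pts 2511
hdr [0.56522184 0.18935333] 11.181032978462758 0.11395201374779712
```

View pics/w2c.png

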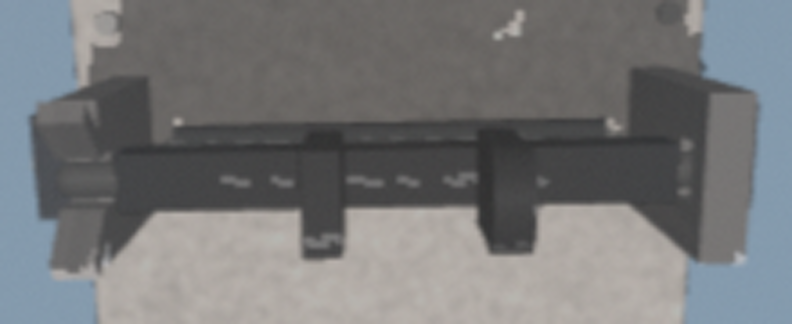

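Run:
```python
from h import *
plan([.5642,.1972,.20],np.radians(10.99)-np.pi)
```

```text
t 2.55 pos [0.5945 0.1888 0.279 ] rot [-3.1408e+00 -1.9000e-03 -2.9677e+00] F [-0.63 -0.39 -0.15] w 0.0881
shift [0.0941 0.0454 0.2636] turn [-0.0007 -0.0018 -0.0171] dist 0.085
```

```bash
python3 -m inch '0 0.05 0.025 0.13 0 0 -0.017;0 0.094 0.045 0.263 0 0 -0.017;0 0.094 0.045 0.263 0 0 -0.017;0 0.094 0.045 0.263 0 0 -0.017' 30
python3 - <<'E'
from h import *
plan([.5642,.1972,.119],np.radians(10.99)-np.pi)
wrist('w3.png')
E
```

```text
t: 2.95
eef_pos: [0.5649, 0.1948, 0.2022]
ee_rot: [-3.141, 0.0, -2.952]
force: [-0.2, -0.9, 1.1]
width: 0.0875
t 2.95 pos [0.5649 0.1948 0.2022] rot [-3.1406  0.     -2.9521] F [-0.15 -0.86  1.06] w 0.0875
shift [0.0007 0.0084 0.2773] turn [-0.001   0.     -0.0022] dist 0.083
```

View pics/w3.png

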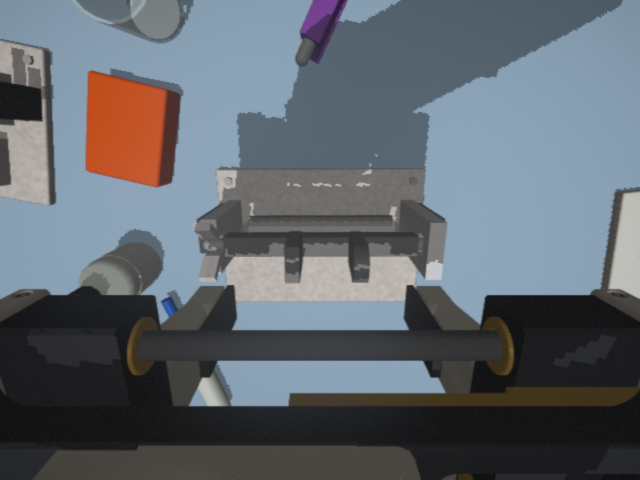

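Run:
```python
from h import *
f={k:v for k,v in np.load('pics/wrist.npz').items()}; W=cloud(f)
w=W[225:290,260:390]; z=w[...,2]
n,lab=cv2.connectedComponents(((z>.13)).astype(np.uint8))
for i in range(1,n):
    p=w[lab==i]
    if len(p)>15:
        rr=cv2.minAreaRect((p[:,:2]*1000).astype(np.float32)); print(len(p),np.median(p[:,2]),rr)
plan([.5642,.1972,.119],np.radians(10.99)-np.pi)
```

```text
850 0.15775825583613268 ((558.9718627929688, 219.53128051757812), (25.762723922729492, 10.302560806274414), 11.094902992248535)
746 0.1527002199481835 ((567.606201171875, 175.41720581054688), (25.817150115966797, 9.960090637207031), 10.824705123901367)
t 3.0 pos [0.5659 0.1956 0.2034] rot [-3.1416e+00  2.5000e-03 -2.9521e+00] F [ 0.21 -0.07  1.05] w 0.0877
shift [0.0053 0.0063 0.2813] turn [-0.      0.0024 -0.0022] dist 0.084
```

```bash
python3 -m inch '0 0.006 0.006 0.1 0 0 -0.002;0 0.006 0.006 0.2 0 0 -0.002;0 0.006 0.006 0.26 0 0 -0.002;0 0.006 0.006 0.28 0 0 -0.002;0.25 0.006 0.006 0.28 0 0 -0.002;0.3 0.006 0.006 0.28 0 0 -0.002' 30
python3 - <<'E'
from h import *
plan([.5637,.1973,.119],np.radians(10.99)-np.pi)
E
```

```text
t: 3.6
eef_pos: [0.5637, 0.1984, 0.1192]
ee_rot: [3.141, 0.003, -2.949]
force: [-0.0, -0.1, 0.4]
width: 0.077
t 3.6 pos [0.5637 0.1984 0.1192] rot [ 3.1408e+00  2.7000e-03 -2.9492e+00] F [-0.04 -0.09  0.44] w 0.077
shift [ 0.0007 -0.0037  0.0008] turn [0.0007 0.0026 0.0005] dist 0.001
```

```bash
python3 -m inch '0.33 0 -0.002 0 0 0 0;0.35 0 -0.002 0 0 0 0;0.36 0 -0.002 0 0 0 0;0.365 0 -0.002 0 0 0 0;0.375 0 -0.002 0 0 0 0;0.375 0 -0.002 0 0 0 0' 30
python3 - <<'E'
from h import *
plan([.5637,.1973,.119],np.radians(10.99)-np.pi)
E
```

```text
t: 4.2
eef_pos: [0.5625, 0.1981, 0.1176]
ee_rot: [3.141, 0.001, -2.949]
force: [-1.4, 2.6, 1.7]
width: 0.0552
t 4.2 pos [0.5625 0.1981 0.1176] rot [ 3.1409e+00  7.0000e-04 -2.9489e+00] F [-1.42  2.59  1.65] w 0.0552
shift [-0.0033 -0.0034 -0.0046] turn [0.0007 0.0007 0.0009] dist 0.002
```

```bash
python3 -m inch '0.39 0 -0.002 0 0 0 0;0.407 0 -0.004 0 0 0 0;0.424 0 -0.007 0 0 0 0;0.441 0 -0.0095 0 0 0 0;0.458 0 -0.012 0 0 0 0;0.475 0 -0.0145 0 0 0 0' 30
python3 - <<'E'
from h import *
s=arm.get_state(); print(s['force'],s['width'],s['eef_pos'])
E
```

```text
t: 4.8
eef_pos: [0.5634, 0.193, 0.1174]
ee_rot: [-3.141, 0.0, -2.949]
force: [0.3, 2.9, 1.6]
width: 0.047
[0.32496117 2.88113781 1.55141022] 0.047015179637434776 [0.56335054 0.1930465  0.11736596]
```

```bash
python3 -m inch '0.49 0 -0.002 0 0 0 0;0.507 0 -0.0045 0 0 0 0;0.524 0 -0.007 0 0 0 0;0.541 0 -0.0095 0 0 0 0;0.555 0 -0.011 0 0 0 0;0.57 0 -0.011 0 0 0 0;0.6 0 -0.011 0 0 0 0;0.65 0 -0.011 0 0 0 0' 35
python3 - <<'E'
from h import *
s=arm.get_state(); print(s['force'],s['moment'],s['width'],s['eef_pos'])
E
```

```text
t: 5.6
eef_pos: [0.5638, 0.1897, 0.1173]
ee_rot: [-3.141, -0.0, -2.949]
force: [2.5, -1.0, 0.6]
width: 0.0395
[ 2.53952111 -1.01194408  0.61288413] [-0.48980391 -0.88849593  0.1305909 ] 0.03947440355640602 [0.56377741 0.18973764 0.11725083]
```

```bash
python3 -m inch '0.7 0 0 -0.01 0 0 0;0.7 0 0 -0.03 0 0 0;0.7 0 0 -0.06 0 0 0;0.7 0 0 -0.1 0 0 0;0.7 0 0 -0.1 0 0 0' 45
python3 - <<'E'
from h import *
s=arm.get_state(); print(s['force'],s['moment'],s['width'],s['eef_pos'])
save(arm.grab_frame('scene'),'s1.png')
wrist('w4.png')
import cv2
a=cv2.imread('pics/s1.png')[150:290,330:470]; cv2.imwrite('pics/s1c.png',cv2.resize(a,(560,560),interpolation=cv2.INTER_CUBIC))
E
```

```text
t: 6.1
eef_pos: [0.5649, 0.1906, 0.1498]
ee_rot: [3.14, 0.003, -2.949]
force: [1.2, 0.8, -2.5]
width: 0.0396
[ 1.21497058  0.75040766 -2.51811379] [ 0.03414356 -0.07114824 -0.01668133] 0.03960400044210717 [0.56494237 0.19064805 0.14984017]
```

View pics/s1c.png

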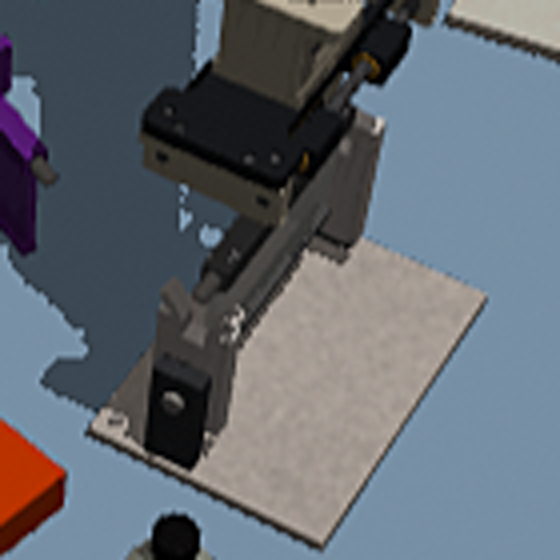

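View pics/w4.png

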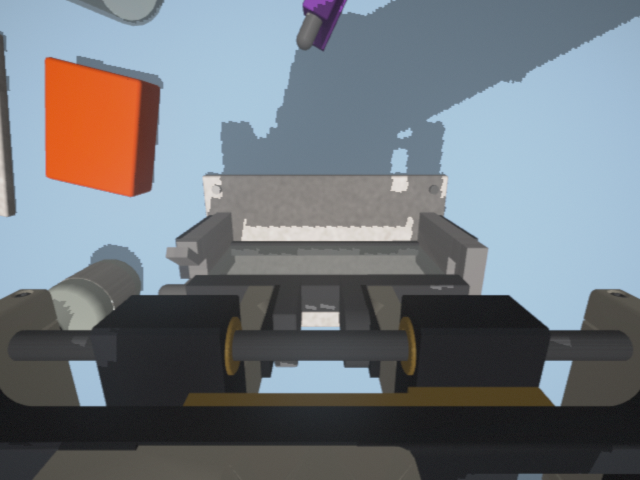

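The scene crop shows the guard gripped and out of the slot. The wrist view has the header at row 283 and the stub at (175,290). I'll lift it further next.

```bash
python3 -m inch '0.7 0 0 -0.06 0 0 0;0.7 0 0 -0.14 0 0 0;0.7 0 0 -0.24 0 0 0;0.7 0 0 -0.34 0 0 0;0.7 0 0 -0.36 0 0 0;0.7 0 0 -0.36 0 0 0' 45
python3 - <<'E'
from h import *
f=wrist('w5.png')
plan([.5064,-.1999,.25],-np.pi-.0072)
W=cloud(f); 
T=R.from_euler('xyz',f['rot']).inv().apply((W-f['pos']).reshape(-1,3)).reshape(480,640,3); np.save('pics/T5.npy',T)
for r in range(268,300,3):
    print(r,[tuple(T[r,c].round(4)) for c in (165,180,230,320,410,450)])
E
```

```text
t: 6.8
eef_pos: [0.5639, 0.1902, 0.2558]
ee_rot: [3.141, 0.001, -2.949]
force: [-0.2, 0.7, -3.9]
width: 0.0395
t 6.85 pos [0.5633 0.1899 0.2544] rot [ 3.1412e+00 -1.0000e-03 -2.9494e+00] F [-0.77  0.3  -3.95] w 0.0395
shift [ 0.4342 -1.2393  0.0145] turn [ 0.0003 -0.001   0.1904] dist 0.394
268 [(np.float64(-0.0613), np.float64(-0.1776), np.float64(0.2005)), (np.float64(-0.0833), np.float64(-0.1852), np.float64(0.256)), (np.float64(0.0019), np.float64(-0.0576), np.float64(0.0408)), (np.float64(0.0023), np.float64(-0.0007), np.float64(0.0398)), (np.float64(0.0017), np.float64(0.0564), np.float64(0.0411)), (np.float64(-0.0839), np.float64(0.1707), np.float64(0.2566))]
271 [(np.float64(-0.0652), np.float64(-0.1783), np.float64(0.201)), (np.float64(-0.087), np.float64(-0.1852), np.float64(0.2548)), (np.float64(0.0021), np.float64(-0.0562), np.float64(0.0354)), (np.float64(0.0016), np.float64(-0.0007), np.float64(0.0363)), (np.float64(0.0022), np.float64(0.0548), np.float64(0.0349)), (np.float64(-0.088), np.float64(0.1711), np.float64(0.2563))]
274 [(np.float64(-0.0709), np.float64(-0.181
[... 2681 characters left out ...]
(np.float64(0.0382), np.float64(-0.0403), np.float64(-0.0715)), (np.float64(0.0381), np.float64(-0.0262), np.float64(-0.0712)), (np.float64(0.0012), np.float64(-0.0007), np.float64(0.0038)), (np.float64(0.0382), np.float64(0.0248), np.float64(-0.0716)), (np.float64(0.0378), np.float64(0.0365), np.float64(-0.0708))]
298 [(np.float64(0.0381), np.float64(-0.0438), np.float64(-0.0731)), (np.float64(0.0385), np.float64(-0.0392), np.float64(-0.074)), (np.float64(0.0377), np.float64(-0.0259), np.float64(-0.0723)), (np.float64(-0.0009), np.float64(-0.0007), np.float64(0.0046)), (np.float64(0.038), np.float64(0.0245), np.float64(-0.073)), (np.float64(0.0377), np.float64(0.0358), np.float64(-0.0725))]
```

View pics/w5.png

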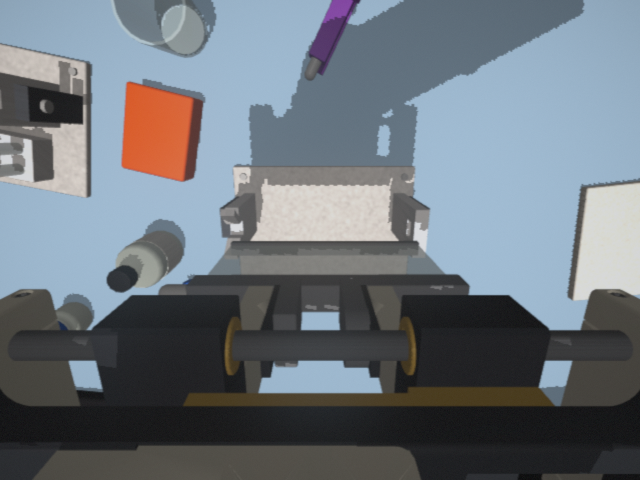

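```bash
cat > tilt.py <<'E'
from h import *
def meas(f):
    W=cloud(f); T=R.from_euler('xyz',f['rot']).inv().apply((W-f['pos']).reshape(-1,3)).reshape(480,640,3)
    z=f['range_z']
    m=(abs(T[...,0]-.0)<.012)&(T[...,2]>-.002)&(T[...,2]<.03)&(abs(T[...,1])<.12); m[:265]=0; m[:,:0]=0
    fr=m&(abs(T[...,0]-.0068)<.0015)&(T[...,2]>.006)&(T[...,2]<.019)
    p=T[fr]; print('front n',len(p),'y range',p[:,1].min().round(4),p[:,1].max().round(4),'x med',np.median(p[:,0]).round(4), 'x vs y slope deg',np.degrees(np.polyfit(p[:,1],p[:,0],1)[0]).round(2))
    tp=m&(T[...,0]<.004)&(T[...,0]>-.003)&(T[...,2]<.007); tp[:, :]&=True
    p=T[tp&(T[...,1]>-.070)]; a=np.polyfit(p[:,1],p[:,2],1); print('top n',len(p),'z@-4..:',a[1].round(4),'slope deg(+ = pin low)',np.degrees(a[0]).round(2))
    st=m&(T[...,1]<-.0745); p=T[st]; 
    if len(p): print('stub y min',p[:,1].min().round(4),'x max',p[:,0].max().round(4),'z min',p[:,2].min().round(4))
    # panel bottom edge: near-face points |x|<5mm z .03-.12
    pm=(abs(T[...,0]+.001)<.006)&(T[...,2]>.07)&(T[...,2]<.11); p=T[pm]; 
    if len(p):
        b=np.round(p[:,1]/.01); ys=[(k*10,round(p[b==k][:,2].max()*1e3,1)) for k in np.unique(b)]; print('panel bottom',len(p),ys)
    print('force',arm.get_state()['force'].round(2),'t',arm.get_state()['t'])
    return T
if __name__=='__main__': meas({k:v for k,v in np.load('pics/wrist.npz').items()})
E
python3 tilt.py
```

```text
front n 2206 y range -0.0717 0.0779 x med 0.0068 x vs y slope deg -0.1
top n 1072 z@-4..: 0.0038 slope deg(+ = pin low) 0.35
stub y min -0.0889 x max 0.0045 z min 0.0053
panel bottom 2359 [(np.float64(-70.0), np.float64(92.5)), (np.float64(-60.0), np.float64(93.5)), (np.float64(-50.0), np.float64(93.1)), (np.float64(-40.0), np.float64(92.5)), (np.float64(-30.0), np.float64(93.9)), (np.float64(-20.0), np.float64(94.2)), (np.float64(-10.0), np.float64(93.1)), (np.float64(0.0), np.float64(93.7)), (np.float64(10.0), np.float64(93.2)), (np.float64(20.0), np.float64(94.1)), (np.float64(30.0), np.float64(93.3)), (np.float64(40.0), np.float64(93.2)), (np.float64(50.0), np.float64(93.8)), (np.float64(60.0), np.float64(93.4)), (np.float64(70.0), np.float64(93.1))]
force [-0.77  0.3  -3.95] t 6.85
```

```bash
python3 -m inch '0.7 0.07 -0.15 0 0 0 0.05;0.7 0.14 -0.3 0 0 0 0.1;0.7 0.2 -0.45 0 0 0 0.15;0.7 0.25 -0.6 0 0 0 0.19;0.7 0.25 -0.7 0 0 0 0.19;0.7 0.25 -0.7 0 0 0 0.19' 45
python3 - <<'E'
from h import *
plan([.5052,-.1999,.25],-np.pi-.0072)
E
```

```text
t: 7.45
eef_pos: [0.5292, -0.0337, 0.2534]
ee_rot: [-3.141, -0.003, 3.132]
force: [0.3, 0.7, -3.8]
width: 0.0396
t 7.45 pos [ 0.5292 -0.0337  0.2534] rot [-3.1406e+00 -3.1000e-03  3.1315e+00] F [ 0.26  0.66 -3.76] w 0.0396
shift [ 0.0743 -0.5547  0.012 ] turn [-0.001  -0.003  -0.0027] dist 0.168
```

```bash
python3 -m inch '0.7 0.04 -0.16 0 0 0 -0.003;0.7 0.074 -0.32 0 0 0 -0.003;0.7 0.074 -0.46 0 0 0 -0.003;0.7 0.074 -0.555 0 0 0 -0.003;0.7 0.074 -0.555 0 0 0 -0.003;0.7 0.074 -0.555 0 0 0 -0.003' 45
python3 - <<'E'
from h import *
from tilt import meas
f=wrist('w6.png'); meas(f); plan([.5052,-.1996,.18],-np.pi-.0072)
W=cloud(f)
E
```

```text
t: 8.05
eef_pos: [0.5063, -0.197, 0.2534]
ee_rot: [3.141, -0.003, 3.136]
force: [0.4, 0.4, -3.9]
width: 0.0395
front n 2217 y range -0.0717 0.0779 x med 0.0067 x vs y slope deg -0.1
top n 1092 z@-4..: 0.0038 slope deg(+ = pin low) 0.32
stub y min -0.0885 x max 0.0042 z min 0.0056
panel bottom 2366 [(np.float64(-70.0), np.float64(92.8)), (np.float64(-60.0), np.float64(93.6)), (np.float64(-50.0), np.float64(93.4)), (np.float64(-40.0), np.float64(93.2)), (np.float64(-30.0), np.float64(93.2)), (np.float64(-20.0), np.float64(93.7)), (np.float64(-10.0), np.float64(93.4)), (np.float64(0.0), np.float64(93.3)), (np.float64(10.0), np.float64(92.8)), (np.float64(20.0), np.float64(93.8)), (np.float64(30.0), np.float64(93.2)), (np.float64(40.0), np.float64(93.1)), (np.float64(50.0), np.float64(93.1)), (np.float64(60.0), np.float64(93.9)), (np.float64(70.0), np.float64(93.6))]
force [-0.32  1.41 -4.06] t 8.1
t 8.1 pos [ 0.5065 -0.1964  0.2538] rot [ 3.1410e+00 -2.5000e-03  3.1376e+00] F [-0.32  1.41 -4.06] w 0.0396
shift [ 0.0037 -0.0108  0.2459] turn [ 0.0006 -0.0024  0.0031] dist 0.074
```

View pics/w6.png

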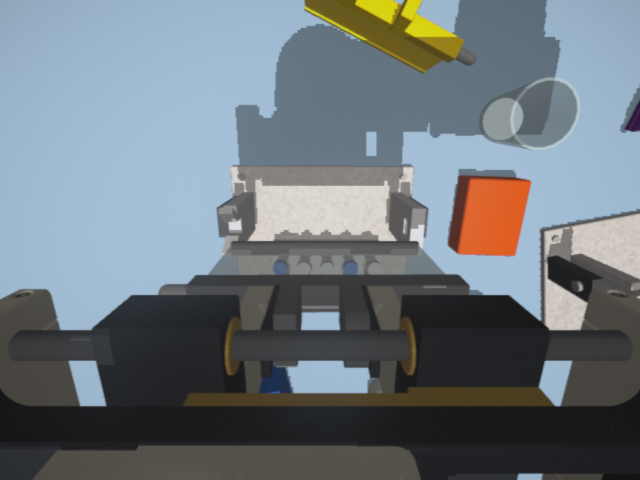

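```bash
cat > chk.py <<'E'
from h import *
def cheeks(f):
    W=cloud(f); 
    out=[]
    for nm,(a,b) in dict(slot=(-.293,-.268),hole=(-.124,-.098)).items():
        m=(W[...,0]>.47)&(W[...,0]<.54)&(W[...,1]>a)&(W[...,1]<b)&(W[...,2]>.112)&(W[...,2]<.132); m[265:]=0
        p=W[m]; 
        if len(p)<10: print(nm,'none'); continue
        print(nm,len(p),'min',p.min(0).round(4),'max',p.max(0).round(4),'inner y',(np.percentile(p[:,1],98 if nm=='slot' else 2)).round(4),'midx',((p[:,0].min()+p[:,0].max())/2).round(4))
    z=W[...,2]; mm=((abs(z-.010)<.0035)&(W[...,0]>.44)&(W[...,0]<.62)&(W[...,1]<-.07)&(W[...,1]>-.32)).astype(np.uint8)
    p=W[mm>0]; print('plate low x edge',np.percentile(p[:,0],.5).round(4),'y',np.percentile(p[:,1],[.3,99.7]).round(4))
if __name__=='__main__':
    cheeks({k:v for k,v in np.load('pics/wrist.npz').items()})
E
python3 chk.py
```

```text
slot 286 min [ 0.4831 -0.2865  0.112 ] max [ 0.5264 -0.2736  0.1256] inner y -0.2739 midx 0.5047
hole 569 min [ 0.4846 -0.1177  0.1121] max [ 0.5213 -0.105   0.1232] inner y -0.1174 midx 0.503
plate low x edge 0.4566 y [-0.3014 -0.09  ]
```

```bash
python3 -m inch '0.7 0.004 -0.01 0.04 0 0 0.002;0.7 0.004 -0.01 0.08 0 0 0.002;0.7 0.004 -0.01 0.08 0 0 0.002;0.7 0.004 -0.01 0.08 0 0 0.002' 45
python3 - <<'E'
from h import *
for i in range(3):
  plan([.5052,-.1996,.14],-np.pi-.0072)
  wrist()
E
```

```text
t: 8.5
eef_pos: [0.5057, -0.1994, 0.2308]
ee_rot: [-3.142, -0.001, 3.137]
force: [0.4, 0.0, -2.9]
width: 0.0395
t 8.5 pos [ 0.5057 -0.1994  0.2308] rot [-3.1415e+00 -1.3000e-03  3.1370e+00] F [ 0.41  0.02 -2.9 ] w 0.0395
shift [ 0.0012 -0.0006  0.3025] turn [-0.0001 -0.0012  0.0025] dist 0.091
t 8.55 pos [ 0.506  -0.1996  0.2313] rot [-3.1414e+00 -2.0000e-04  3.1369e+00] F [-0.29 -0.17 -2.51] w 0.0396
shift [ 2.700e-03 -1.000e-04  3.044e-01] turn [-0.0002 -0.0002  0.0024] dist 0.091
t 8.6 pos [ 0.5062 -0.1997  0.2316] rot [-3.1413e+00  4.0000e-04  3.1367e+00] F [ 0.09 -0.81 -4.59] w 0.0396
shift [3.400e-03 3.000e-04 3.054e-01] turn [-0.0002  0.0004  0.0022] dist 0.092
```

```bash
python3 -m inch '0.7 0.0025 0 0.06 0 0 0.002;0.7 0.0025 0 0.12 0 0 0.002;0.7 0.0025 0 0.18 0 0 0.002;0.7 0.0025 0 0.24 0 0 0.002;0.7 0.0025 0 0.28 0 0 0.002;0.7 0.0025 0 0.29 0 0 0.002;0.7 0.0025 0 0.29 0 0 0.002' 45
python3 - <<'E'
from h import *
from tilt import meas
plan([.5052,-.1996,.117],-np.pi-.0072)
f=wrist('w7.png');meas(f); save(arm.grab_frame('scene'),'s2.png')
a=cv2.imread('pics/s2.png')[240:390,180:330]; cv2.imwrite('pics/s2c.png',cv2.resize(a,(600,600),interpolation=cv2.INTER_CUBIC))
E
```

```text
t: 9.35
eef_pos: [0.5053, -0.1999, 0.1445]
ee_rot: [-3.141, -0.0, 3.134]
force: [0.4, 0.4, -3.0]
width: 0.0393
t 9.35 pos [ 0.5053 -0.1999  0.1445] rot [-3.1414e+00 -3.0000e-04  3.1342e+00] F [ 0.38  0.42 -3.01] w 0.0393
shift [0.0002 0.001  0.0915] turn [-0.0002 -0.0002 -0.0002] dist 0.027
front n 2205 y range -0.0718 0.0776 x med 0.0067 x vs y slope deg -0.09
top n 1104 z@-4..: 0.0038 slope deg(+ = pin low) 0.31
stub y min -0.0888 x max 0.0044 z min 0.0053
panel bottom 3769 [(np.float64(-70.0), np.float64(109.7)), (np.float64(-60.0), np.float64(93.5)), (np.float64(-50.0), np.float64(93.5)), (np.float64(-40.0), np.float64(93.4)), (np.float64(-30.0), np.float64(93.1)), (np.float64(-20.0), np.float64(93.4)), (np.float64(-10.0), np.float64(93.0)), (np.float64(-0.0), np.float64(93.6)), (np.float64(10.0), np.float64(93.5)), (np.float64(20.0), np.float64(93.6)), (np.float64(30.0), np.float64(94.3)), (np.float64(40.0), np.float64(93.8)), (np.float64(50.0), np.float64(93.7)), (np.float64(60.0), np.float64(93.4)), (np.float64(70.0), np.float64(93.2)), (np.float64(80.0), np.float64(109.9)), (np.float64(170.0), np.float64(110.0)), (np.float64(180.0), np.float64(110.0)), (np.float64(190.0), np.float64(110.0)), (np.float64(200.0), np.float64(109.9)), (np.float64(210.0), np.float64(110.0)), (np.float64(220.0), np.float64(109.9)), (np.float64(230.0), np.float64(109.9))]
force [-0.56  0.3  -3.11] t 9.4
```

View pics/s2c.png

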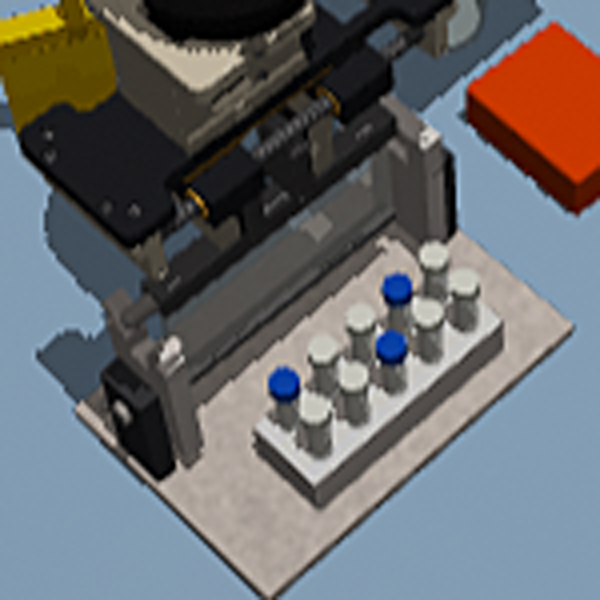

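View pics/w7.png

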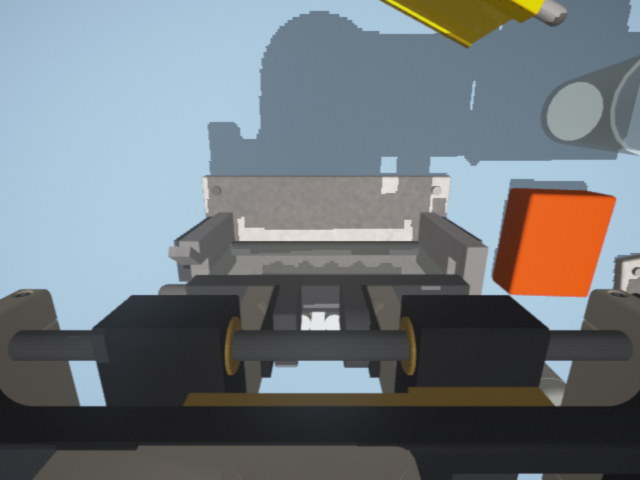

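The stub sits above the slot flare, at scene crop (140,310), and the panel is between the cheeks. I'll lower in small steps and watch Fz (about -3.3 N hanging).

```bash
python3 -m inch '0.7 0 0 0.02 0 0 0;0.7 0 0 0.04 0 0 0;0.7 0 0 0.06 0 0 0;0.7 0 0 0.07 0 0 0;0.7 0 0 0.075 0 0 0;0.7 0 0 0.075 0 0 0' 45
python3 - <<'E'
from h import *
s=arm.get_state(); print(s['force'].round(2),s['moment'].round(3),s['eef_pos'])
E
python3 -m inch '0.7 0 0 0.004 0 0 0;0.7 0 0 0.008 0 0 0;0.7 0 0 0.008 0 0 0' 45
python3 - <<'E'
from h import *
s=arm.get_state(); print(s['force'].round(2),s['moment'].round(3),s['eef_pos'])
E
```

```text
t: 10.05
eef_pos: [0.505, -0.1998, 0.1216]
ee_rot: [-3.142, -0.0, 3.134]
force: [0.8, -0.4, -2.2]
width: 0.0394
[ 0.82 -0.41 -2.17] [-0.061  0.028  0.026] [ 0.50503827 -0.19983652  0.12158387]
t: 10.35
eef_pos: [0.5051, -0.1998, 0.1194]
ee_rot: [3.142, -0.0, 3.134]
force: [-0.9, 0.1, -3.3]
width: 0.0398
[-0.89  0.09 -3.31] [-0.019 -0.042 -0.04 ] [ 0.5051022  -0.19979735  0.11940174]
```

```bash
cat > st.py <<'E'
from h import *
s=arm.get_state(); print(s['t'],s['force'].round(2),s['moment'].round(3),s['eef_pos'].round(4),s['ee_rot'].round(4))
E
python3 -m inch '0.7 0 0 0.004 0 0 0;0.7 0 0 0.007 0 0 0;0.7 0 0 0.007 0 0 0' 45; python3 st.py; python3 -m inch '0.7 0 0 0.003 0 0 0;0.7 0 0 0.003 0 0 0;0.7 0 0 0.003 0 0 0' 45; python3 st.py
```

```text
t: 10.65
eef_pos: [0.505, -0.1998, 0.1172]
ee_rot: [3.142, -0.0, 3.134]
force: [-0.4, -0.3, -2.9]
width: 0.0393
10.65 [-0.37 -0.33 -2.86] [-0.008 -0.02  -0.009] [ 0.505  -0.1998  0.1172] [ 3.1415e+00 -2.0000e-04  3.1340e+00]
t: 10.95
eef_pos: [0.5051, -0.1998, 0.1165]
ee_rot: [3.142, -0.0, 3.134]
force: [0.1, -0.4, -2.6]
width: 0.0398
10.95 [ 0.12 -0.36 -2.59] [-0.051 -0.002  0.018] [ 0.5051 -0.1998  0.1165] [ 3.1416 -0.      3.1341]
```

```bash
python3 -m inch '0.7 0 0 0.003 0 0 0;0.7 0 0 0.003 0 0 0;0.7 0 0 0.003 0 0 0' 45; python3 st.py
```

```text
t: 11.25
eef_pos: [0.5051, -0.1998, 0.1156]
ee_rot: [-3.142, -0.0, 3.134]
force: [-0.8, -0.3, -3.7]
width: 0.0397
11.25 [-0.76 -0.27 -3.71] [-0.081 -0.058 -0.053] [ 0.5051 -0.1998  0.1156] [-3.1416 -0.      3.134 ]
```

```bash
python3 -m inch '0.7 0 0 0.003 0 0 0;0.7 0 0 0.003 0 0 0;0.7 0 0 0.003 0 0 0' 45; python3 st.py
```

```text
t: 11.55
eef_pos: [0.5051, -0.1998, 0.1146]
ee_rot: [-3.142, -0.0, 3.134]
force: [-0.7, -0.1, -3.5]
width: 0.039
11.55 [-0.69 -0.09 -3.46] [-0.075 -0.023 -0.018] [ 0.5051 -0.1998  0.1146] [-3.1416e+00 -1.0000e-04  3.1341e+00]
```

```bash
python3 -m inch '0.7 0 0 0.003 0 0 0;0.7 0 0 0.003 0 0 0;0.7 0 0 0.003 0 0 0' 45; python3 st.py
```

```text
t: 11.85
eef_pos: [0.5051, -0.1998, 0.1137]
ee_rot: [3.142, -0.0, 3.134]
force: [0.2, 0.1, -3.9]
width: 0.0395
11.85 [ 0.2   0.06 -3.89] [-0.062 -0.004  0.018] [ 0.5051 -0.1998  0.1137] [ 3.1416e+00 -1.0000e-04  3.1341e+00]
```

```bash
python3 -m inch '0.7 0 0 0.003 0 0 0;0.7 0 0 0.003 0 0 0;0.7 0 0 0.003 0 0 0' 45; python3 st.py
```

```text
t: 12.15
eef_pos: [0.5051, -0.1998, 0.1128]
ee_rot: [3.142, -0.0, 3.134]
force: [0.2, 0.3, -4.4]
width: 0.0395
12.15 [ 0.17  0.29 -4.43] [-0.042  0.022 -0.022] [ 0.5051 -0.1998  0.1128] [ 3.1416e+00 -1.0000e-04  3.1341e+00]
```

```bash
python3 -m inch '0.7 0 0 0.002 0 0 0;0.7 0 0 0.002 0 0 0;0.7 0 0 0.002 0 0 0' 45; python3 st.py
```

```text
t: 12.45
eef_pos: [0.5051, -0.1998, 0.1123]
ee_rot: [-3.142, -0.0, 3.134]
force: [0.4, 0.1, -3.7]
width: 0.0397
12.45 [ 0.37  0.07 -3.68] [-0.031  0.012 -0.03 ] [ 0.5051 -0.1998  0.1123] [-3.1416e+00 -1.0000e-04  3.1341e+00]
```

```bash
python3 -m inch '0.7 0 0 0.002 0 0 0;0.7 0 0 0.002 0 0 0;0.7 0 0 0.002 0 0 0' 45; python3 st.py
```

```text
t: 12.75
eef_pos: [0.5052, -0.1998, 0.1117]
ee_rot: [-3.142, 0.0, 3.134]
force: [0.3, 0.7, -1.4]
width: 0.0396
12.75 [ 0.28  0.68 -1.4 ] [-0.044  0.057 -0.01 ] [ 0.5052 -0.1998  0.1117] [-3.1415e+00  1.0000e-04  3.1341e+00]
```

```bash
python3 -m inch '0.7 0 0 0.002 0 0 0;0.7 0 0 0.002 0 0 0;0.7 0 0 0.002 0 0 0' 45; python3 st.py
```

```text
t: 13.05
eef_pos: [0.5053, -0.1998, 0.1115]
ee_rot: [-3.141, 0.001, 3.134]
force: [-0.8, 2.2, 2.6]
width: 0.0394
13.05 [-0.83  2.23  2.64] [ 0.266  0.52  -0.119] [ 0.5053 -0.1998  0.1115] [-3.1414e+00  6.0000e-04  3.1342e+00]
```

```bash
python3 -m inch '0.7 0 0 0.002 0 0 0;0.7 0 0 0.002 0 0 0;0.7 0 0 0.002 0 0 0' 45; python3 st.py
```

```text
t: 13.35
eef_pos: [0.5054, -0.1998, 0.1112]
ee_rot: [-3.141, 0.001, 3.134]
force: [-3.4, 4.1, 6.9]
width: 0.0392
13.35 [-3.43  4.15  6.93] [ 0.579  0.995 -0.177] [ 0.5054 -0.1998  0.1112] [-3.1413e+00  8.0000e-04  3.1343e+00]
```

```bash
python3 -m inch '0.7 0 0 -0.003 0 0 0;0.7 0 0 -0.004 0 0 0;0.7 0 0 -0.004 0 0 0' 45; python3 st.py
python3 - <<'E'
from h import *
from tilt import meas
f=wrist('w8.png');meas(f); save(arm.grab_frame('scene'),'s3.png')
a=cv2.imread('pics/s3.png')[240:390,180:330]; cv2.imwrite('pics/s3c.png',cv2.resize(a,(600,600),interpolation=cv2.INTER_CUBIC))
E
```

```text
t: 13.65
eef_pos: [0.5052, -0.1998, 0.1116]
ee_rot: [3.142, 0.0, 3.134]
force: [-0.1, 1.4, 0.6]
width: 0.0397
13.65 [-0.13  1.39  0.6 ] [ 0.11   0.057 -0.024] [ 0.5052 -0.1998  0.1116] [3.1416e+00 2.0000e-04 3.1341e+00]
front n 2290 y range -0.0746 0.0846 x med 0.0067 x vs y slope deg -0.11
top n 1111 z@-4..: 0.0037 slope deg(+ = pin low) 0.34
stub y min -0.1006 x max 0.0113 z min -0.0019
panel bottom 5467 [(np.float64(-260.0), np.float64(110.0)), (np.float64(-250.0), np.float64(109.9)), (np.float64(-240.0), np.float64(110.0)), (np.float64(-230.0), np.float64(110.0)), (np.float64(-220.0), np.float64(110.0)), (np.float64(-210.0), np.float64(110.0)), (np.float64(-200.0), np.float64(110.0)), (np.float64(-190.0), np.float64(110.0)), (np.float64(-180.0), np.float64(109.9)), (np.float64(-170.0), np.float64(109.8)), (np.float64(-160.0), np.float64(109.9)), (np.float64(-150.0), np.float64(109.9)), (np.float64(-140.0), np.float64(110.0)), (np.float64(-130.0), np.float64(109.9)), (np.float64(-80.0), np.float64(103.0)), (np.float64(-70.0), np.float64(102.7)), (np.float64(-60.0), np.float64(102.
[... 357 characters left out ...]
), (np.float64(40.0), np.float64(103.4)), (np.float64(50.0), np.float64(103.1)), (np.float64(60.0), np.float64(103.0)), (np.float64(70.0), np.float64(103.1)), (np.float64(80.0), np.float64(102.8)), (np.float64(90.0), np.float64(103.2)), (np.float64(130.0), np.float64(109.9)), (np.float64(140.0), np.float64(109.9)), (np.float64(150.0), np.float64(110.0)), (np.float64(160.0), np.float64(110.0)), (np.float64(170.0), np.float64(110.0)), (np.float64(180.0), np.float64(78.8)), (np.float64(190.0), np.float64(78.3)), (np.float64(200.0), np.float64(78.3)), (np.float64(210.0), np.float64(78.1)), (np.float64(220.0), np.float64(78.2)), (np.float64(230.0), np.float64(78.3))]
force [0.1  1.34 0.53] t 13.7
```

View pics/s3c.png

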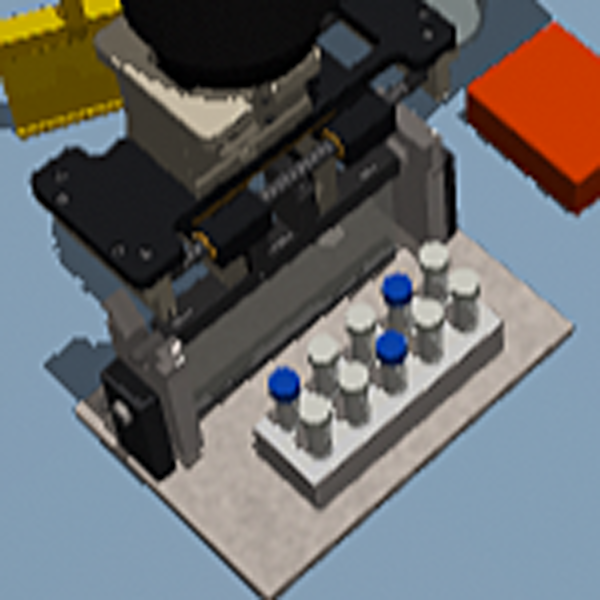

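View pics/w8.png

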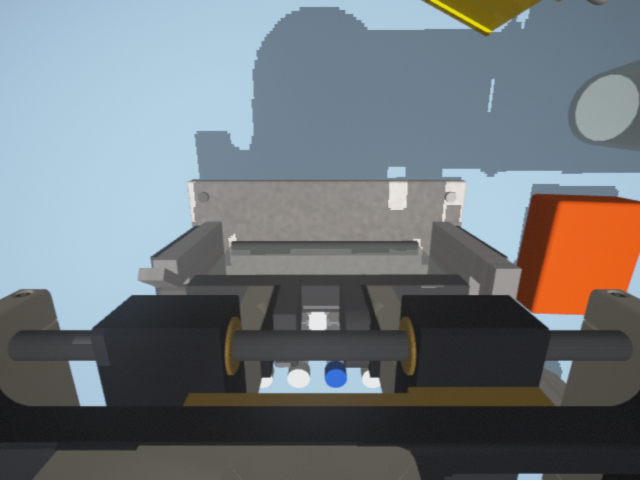

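Run:
```python
from h import *
f={k:v for k,v in np.load('pics/wrist.npz').items()}; W=cloud(f)
def sl(p,lab):
    A=np.c_[p[:,:2]-p[:,:2].mean(0),np.ones(len(p))]; c=np.linalg.lstsq(A,p[:,2],rcond=None)[0]; print(lab,len(p),'slope x,y deg',np.degrees(c[:2]).round(2),'z',c[2].round(4))
w=W[:270].reshape(-1,3); w=w[~np.isnan(w[:,0])]
m=(abs(w[:,2])<.005)&(w[:,0]<.46); sl(w[m],'table')
m=(abs(w[:,2]-.01)<.004)&(w[:,0]>.458)&(w[:,0]<.50)&(abs(w[:,1]+.196)<.1); sl(w[m],'plate')
for a,b in ((-.288,-.274),(-.117,-.104)):
    m=(w[:,1]>a)&(w[:,1]<b)&(w[:,0]>.48)&(w[:,0]<.53)&(w[:,2]>.115)&(w[:,2]<.13); p=w[m]; print(len(p),np.median(p[:,2]) if len(p) else '',np.percentile(p[:,2],95) if len(p) else '')
w=W[278:296].reshape(-1,3)
m=(abs(w[:,0]-.503)<.004)&(abs(w[:,2]-.108)<.0035)&(w[:,1]>-.268)&(w[:,1]<-.122); sl(w[m],'hdr top now')
W2=np.load('pics/W2.npy')[125:270,215:445].reshape(-1,3)
e=np.array([np.cos(np.radians(10.99)),np.sin(np.radians(10.99))]); n=np.array([-e[1],e[0]]); d=W2[:,:2]-[.5645,.1939]; q=np.c_[d@e,d@n,W2[:,2]]
m=(abs(q[:,0])<.006)&(abs(q[:,1])<.07)&(abs(q[:,2]-.114)<.004); sl(q[m],'hdr top hung (w2)')
```

```text
table 109706 slope x,y deg [0.08 0.01] z 0.0001
plate 12864 slope x,y deg [-0.09 -0.01] z 0.0102
52 0.1215640049442869 0.12267291021531188
137 0.11812560664791075 0.12088739892969722
hdr top now 1615 slope x,y deg [ 4.34 -0.55] z 0.1075
hdr top hung (w2) 1477 slope x,y deg [ 0.12 -0.06] z 0.114
```

Run:
```python
from h import *
for n in ('w5.png','w7.png','w8.png'):
    g=cv2.GaussianBlur(cv2.cvtColor(cv2.imread('pics/'+n),cv2.COLOR_BGR2GRAY).astype(np.float32),(5,1),0)
    out=[]
    for c in list(range(205,240,5))+list(range(412,455,5)):
        col=g[266:284,c]; d=np.diff(col); i=int(np.argmin(d)); 
        if 0<i<len(d)-1:
            den=d[i-1]-2*d[i]+d[i+1]; sub=0.5*(d[i-1]-d[i+1])/den if den else 0
        else: sub=0
        out.append((c,round(266.5+i+sub,2)))
    o=np.array(out); L=o[o[:,0]<300]; Rr=o[o[:,0]>300]
    print(n,'L',np.median(L[:,1]),'R',np.median(Rr[:,1]),'px/deg: ',np.degrees(np.arctan((np.median(Rr[:,1])-np.median(L[:,1]))/(Rr[:,0].mean()-L[:,0].mean()))).round(2)); print(o[:,1])
```

```text
w5.png L 274.489990234375 R 273.8999938964844 px/deg:  -0.16
[274.52999878 274.48001099 274.51000977 274.51000977 274.48999023
 274.48999023 274.33999634 273.8999939  273.85998535 273.88000488
 273.8999939  273.97000122 273.89001465 273.80999756 273.8999939
 273.94000244]
w7.png L 274.5 R 273.94000244140625 px/deg:  -0.15
[274.51000977 274.45999146 274.48001099 274.47000122 274.51000977
 274.51000977 274.5        273.95999146 273.8999939  273.94000244
 274.11999512 274.01000977 273.98999023 273.85998535 273.83999634
 273.92001343]
w8.png L 274.489990234375 R 273.8800048828125 px/deg:  -0.16
[274.47000122 274.48999023 274.48001099 274.48001099 274.48999023
 274.51000977 274.51998901 273.8999939  273.86999512 273.8999939
 273.92999268 273.88000488 273.88000488 273.95999146 273.86999512
 273.82998657]
```

```bash
python3 -m inch '0.7 0 0 -0.004 -0.003 0 0;0.7 0 0 -0.004 -0.006 0 0;0.7 0 0 -0.004 -0.006 0 0;0.7 0 0 -0.004 -0.006 0 0' 45; python3 st.py
python3 - <<'E'
from h import *
f=wrist('w9.png')
W=cloud(f)
w=W[276:294].reshape(-1,3)
for lo,hi in ((-.268,-.225),(-.225,-.18),(-.18,-.122)):
    m=(w[:,1]>lo)&(w[:,1]<hi)&(abs(w[:,0]-.5035)<.0035)&(w[:,2]>.1)&(w[:,2]<.114); print(lo,m.sum(),np.median(w[m],0).round(4))
m=(w[:,1]>-.268)&(w[:,1]<-.122)&(abs(w[:,0]-.503)<.003)&(w[:,2]>.1)&(w[:,2]<.114); print(np.degrees(np.polyfit(w[m][:,1],w[m][:,2],1)[0]))
# front-face lower edge z by column
for c in (205,215,225,235,415,425,435,445,455):
    cc=W[262:292,c]; k=(abs(cc[:,0]-.4985)<.003)&(cc[:,2]>.088)&(cc[:,2]<.106); print(c,cc[k][:,2].min().round(4) if k.any() else None,cc[k][:,2].max().round(4) if k.any() else None,end=' ')
E
```

```text
t: 14.15
eef_pos: [0.5049, -0.1999, 0.1126]
ee_rot: [3.135, -0.001, 3.134]
force: [0.1, 0.0, -3.8]
width: 0.0394
14.15 [ 0.06  0.01 -3.77] [-0.054  0.017 -0.006] [ 0.5049 -0.1999  0.1126] [ 3.1352e+00 -5.0000e-04  3.1338e+00]
-0.268 209 [ 0.5011 -0.2533  0.1088]
-0.225 188 [ 0.5015 -0.2003  0.1089]
-0.18 461 [ 0.5018 -0.1414  0.1088]
0.041168292370036934
205 0.0945 0.105 215 0.0944 0.1048 225 0.0944 0.1054 235 0.0946 0.105 415 0.0959 0.1056 425 0.0947 0.105 435 0.0956 0.1058 445 0.0952 0.1058 455 0.0946 0.1049
```

```bash
python3 -m inch '0.7 0 0.0015 -0.002 0 0 0;0.7 0 0.003 -0.002 0 0 0;0.7 0 0.003 -0.002 0 0 0' 45; python3 st.py
```

```text
t: 14.5
eef_pos: [0.5052, -0.1988, 0.1135]
ee_rot: [3.135, 0.0, 3.134]
force: [-0.3, 0.1, -3.9]
width: 0.0396
14.5 [-0.25  0.09 -3.91] [-0.072 -0.027  0.061] [ 0.5052 -0.1988  0.1135] [3.1353e+00 1.0000e-04 3.1341e+00]
```

```bash
python3 -m inch '0.545 0 0 0 0 0 0;0.53 0 0.002 0 0 0 0;0.515 0 0.004 0 0 0 0;0.5 0 0.0065 0 0 0 0;0.485 0 0.009 0 0 0 0;0.47 0 0.011 0 0 0 0;0.47 0 0.011 0 0 0 0' 20; python3 st.py
python3 - <<'E'
from h import *
f=wrist('w10.png')
E
```

```text
t: 15.2
eef_pos: [0.5052, -0.1955, 0.1135]
ee_rot: [3.135, 0.0, 3.134]
force: [-0.2, 0.8, -4.0]
width: 0.0465
15.2 [-0.17  0.75 -3.95] [-0.095 -0.028  0.037] [ 0.5052 -0.1955  0.1135] [3.1353e+00 1.0000e-04 3.1342e+00]
```

View pics/w10.png

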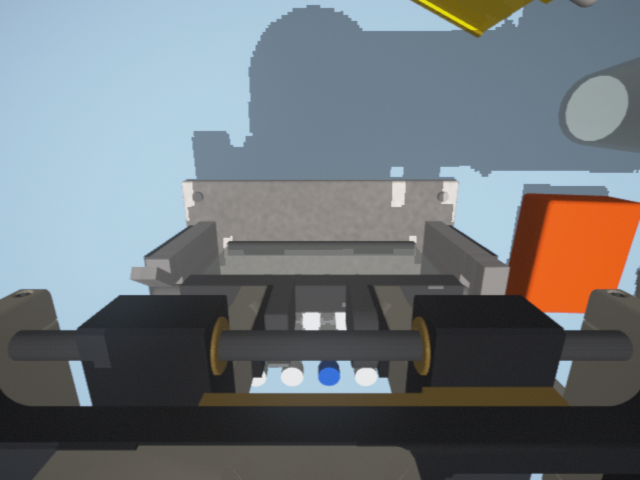

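```bash
python3 -m inch '0.455 0 0.0025 0 0 0 0;0.44 0 0.0045 0 0 0 0;0.425 0 0.007 0 0 0 0;0.41 0 0.009 0 0 0 0;0.395 0 0.0115 0 0 0 0;0.385 0 0.0135 0 0 0 0;0.385 0 0.0135 0 0 0 0' 20; python3 st.py
python3 - <<'E'
from h import *
f=wrist('w11.png')
im=cv2.imread('pics/w11.png')[210:400,130:520]; cv2.imwrite('pics/w11c.png',cv2.resize(im,(780,380),interpolation=cv2.INTER_CUBIC))
E
```

```text
t: 15.95
eef_pos: [0.5052, -0.1915, 0.1135]
ee_rot: [3.135, 0.0, 3.134]
force: [0.1, 0.3, -3.6]
width: 0.0537
15.95 [ 0.07  0.28 -3.62] [-0.026 -0.087  0.051] [ 0.5052 -0.1915  0.1135] [3.1353 0.     3.1342]
```

View pics/w11c.png

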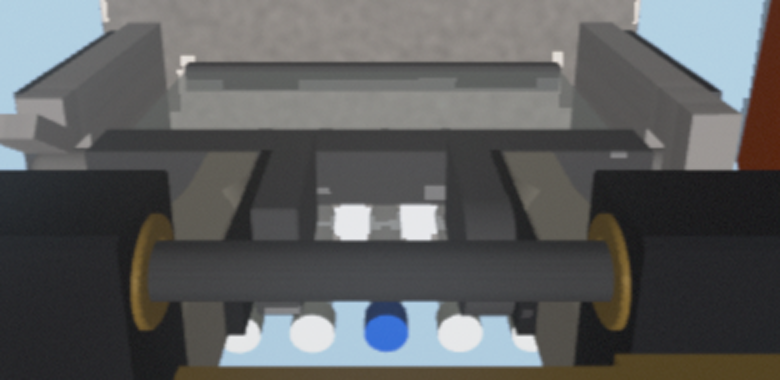

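```bash
python3 -m inch '0.385 0 0 0.0015 0 0 0;0.385 0 0 0.003 0 0 0;0.385 0 0 0.003 0 0 0;0.375 0 0 0.003 0 0 0;0.37 0 0.001 0.003 0 0 0;0.36 0 0.001 0.003 0 0 0;0.34 0 0.001 0.003 0 0 0;0.3 0 0.001 0.003 0 0 0;0.25 0 0.001 0.003 0 0 0;0.15 0 0.001 0.003 0 0 0' 20; python3 st.py
python3 - <<'E'
from h import *
f=wrist('w12.png')
im=cv2.imread('pics/w12.png')[210:400,130:520]; cv2.imwrite('pics/w12c.png',cv2.resize(im,(780,380),interpolation=cv2.INTER_CUBIC))
E
```

```text
t: 17.0
eef_pos: [0.5053, -0.1913, 0.1128]
ee_rot: [3.135, 0.0, 3.134]
force: [0.5, -0.6, -0.5]
width: 0.0695
17.0 [ 0.48 -0.63 -0.45] [-0.08  -0.05   0.063] [ 0.5053 -0.1913  0.1128] [3.1353e+00 3.0000e-04 3.1341e+00]
```

View pics/w12c.png

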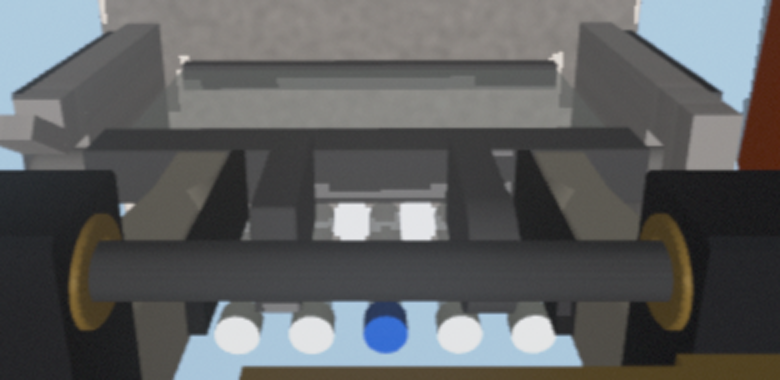

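The guard stays in place with the fingers apart and the load is off. I'll open fully and withdraw upward.

```bash
python3 -m inch '0.1 0 0 0 0 0 0;0.05 0 0 0 0 0 0;0.02 0 0 -0.03 0 0 0;0.02 0 0 -0.1 0 0 0;0.02 0 0 -0.2 0 0 0;0.02 0 0 -0.35 0 0 0;0.02 0 0 -0.5 0 0 0;0.02 0 0 -0.6 0.006 0 0;0.02 0 0 -0.6 0.006 0 0' 20; python3 st.py
python3 - <<'E'
from h import *
f=wrist('w13.png'); save(arm.grab_frame('scene'),'s4.png')
a=cv2.imread('pics/s4.png')[240:390,180:330]; cv2.imwrite('pics/s4c.png',cv2.resize(a,(600,600),interpolation=cv2.INTER_CUBIC))
E
```

```text
t: 17.95
eef_pos: [0.5072, -0.1931, 0.2986]
ee_rot: [-3.14, 0.009, 3.135]
force: [0.7, 0.4, -0.7]
width: 0.0863
17.95 [ 0.67  0.38 -0.72] [ 0.044 -0.034  0.011] [ 0.5072 -0.1931  0.2986] [-3.1398  0.009   3.1345]
```

View pics/s4c.png

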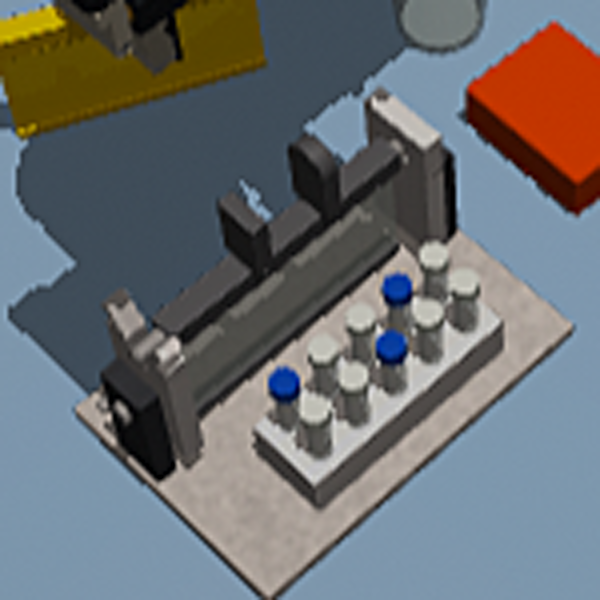

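View pics/w13.png

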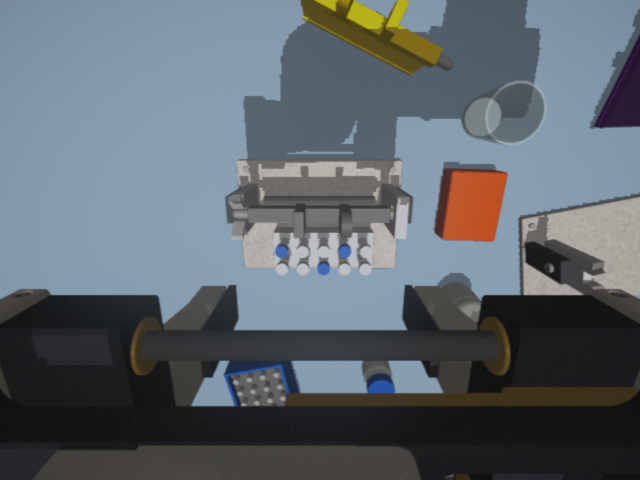

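The guard hangs in the loaded station, with its header between cheeks (235,213) and (402,213) in the wrist view. I'll check the pin extension, the level and that the neighbours haven't moved.

Run:
```python
from h import *
f=wrist('w14.png'); W=cloud(f)
w=W[180:262,215:420]; z=w[...,2]
n,lab=cv2.connectedComponents((z>.126).astype(np.uint8))
for i in range(1,n):
    p=w[lab==i]
    if len(p)>40: print(len(p),np.median(p,0).round(4),cv2.minAreaRect((p[:,:2]*1000).astype(np.float32)))
q=w.reshape(-1,3); m=(abs(q[:,0]-.5065)<.006)&(q[:,1]>-.268)&(q[:,1]<-.122)&(abs(q[:,2]-.108)<.004); p=q[m]
print('header',m.sum(),np.median(p,0).round(4),'slope deg',np.degrees(np.polyfit(p[:,1],p[:,2],1)[0]).round(2),'y',p[:,1].min(),p[:,1].max())
m=(abs(q[:,0]-.5065)<.006)&(q[:,2]>.09)&(q[:,2]<.115)&(q[:,1]<-.273); p=q[m]; print('stub top',m.sum(),p[:,2].max() if len(p) else '', p[:,1].min() if len(p) else '')
# unmoved check
a=cv2.imread('pics/scene0.png'); b=cv2.imread('pics/s4.png')
for nm,(x,y) in dict(bottle=(372,298),box=(322,268),jar=(381,373),pip=(450,318),rack=(275,335),purple=(323,180),orange=(326,115),beaker=(289,232)).items():
    A=cv2.cvtColor(a[y-35:y+35,x-35:x+35],cv2.COLOR_BGR2GRAY).astype(np.float32); B=cv2.cvtColor(b[y-35:y+35,x-35:x+35],cv2.COLOR_BGR2GRAY).astype(np.float32)
    h=cv2.createHanningWindow((70,70),cv2.CV_32F); print(nm,np.round(cv2.phaseCorrelate(A,B,h),2)if 0 else cv2.phaseCorrelate(A,B,h))
```

```text
350 [ 0.504  -0.2143  0.1472] ((506.4216613769531, -214.77308654785156), (10.109368324279785, 25.973194122314453), 89.51062774658203)
372 [ 0.5028 -0.1704  0.1529] ((506.3520812988281, -169.881103515625), (10.06248664855957, 25.03047752380371), 89.76216125488281)
header 1271 [ 0.5066 -0.1958  0.1084] slope deg -0.03 y -0.2679265393103132 -0.1221047074884739
stub top 140 0.10744734357778801 -0.28813660769078664
bottle ((0.010767026499969745, -0.0011126156314489322), 0.9975799658324247)
box ((0.04059447912830194, 0.015250902961653878), 0.9845102889302336)
jar ((-0.01371706824684793, -0.010534131744776687), 0.9937107653161625)
pip ((0.021331282614681868, -0.029020806116200504), 1.0055362733977813)
rack ((-0.010927462785637942, 0.02666509661481342), 0.9536131362856171)
purple ((0.003614248181186497, 0.028024613878635307), 0.9762108007238971)
orange ((-0.04456394022539456, 0.012681723618314322), 0.9926679575884784)
beaker ((0.5004694005846417, 0.5771121585338861), 0.45934745264642035)
```

Run:
```python
from h import *
s=arm.get_state(); print(s['t'],s['force'],np.abs(s['qd']).max()); print(arm.job_done())
```

```text
18.1 [-0.64338637 -0.17501716 -0.3335269 ] 0.020380454811141445
the job is handed in; nothing more can be done
None
```

The guard now hangs in the loaded station, and I handed the job in at 18.1 s of the 51 s allowed.

**What I did:** I squeezed the pin gradually while holding the ear still, lifted the guard off the empty station and carried it over the bench objects. I lowered it until the stub met the slot floor, with about 10 N of contact, well under 25 N. That put the hinge axis at about 100 mm, matching the camera estimate. In the grip the pin end sat about 1 mm low, so I levelled the guard and raised it about 1 mm off contact. I then let the pin out, lowered the guard to rest, opened and withdrew.

**Last checks:**
- **Pin:** the ear and thumb-piece centres are 44.9 mm apart (45 mm at rest), so the pin is fully out.
- **Level and height:** the header slopes 0.03° and its top is at 108.4 mm, so the hinge axis is about 100 mm up.
- **Robot:** it is clear of everything, with only sensor noise on the force reading.
- **Neighbours:** the rack, bottle, box, jar, pipette, and purple and orange look-alikes moved less than 0.05 pixel between the first and last pictures.

**Not settled:** the beaker's image match was poor. The arm's shadow and the clear glass spoil it, and the arm never came near the beaker. I didn't compare the yellow look-alike's position because the arm partly hid it.

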